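# Centre-punch a drill spot on a bracket blank

## Robot

A 6-joint arm with a two-finger parallel gripper is mounted at the origin on the work surface. World frame = base frame: x ahead of the robot, y to its left, z up, the work surface at z = 0. Lengths are in mm, angles in rad, forces in N, time in s.
With the tool pointing down it reaches from about 275 to 1000 mm from the base axis. Payload 8.4 kg.
Tool frame: the origin (TCP) lies at the very end of the fingers, on their centre line; the grasp point (between the pads) lies 19 mm behind it (r.pinch_z is the distance from the TCP to the grasp point, in mm); z points along the fingers, y is the line along which they close (so a half turn about z gives the same grasp; the last joint's range is limited). The gripper opens to 85 mm and grips with 20 to 120 N. Pads are 22 mm wide; open, the fingers measure 114 mm over their backs; the gripper's body (76 mm by 85 mm) begins 54 mm behind the grasp point. The pads swing forward as they close: fully open they stand 13 mm farther back than shut.
Start: joints at [-1.159, 0.353, 1.633, -0, 1.155, -0.002], TCP at [251.306, -572.253, 231.281] pointing down, gripper open.
Joint ranges: [-2.63, 2.63], [-0.92, 2.1], [0.06, 2.66], [-1.3, 4.44], [0, 2.69], [-3.02, 3.02]. Speed limits (rad/s): [2.22, 2.22, 2.79, 3.14, 3.14, 3.14].

## Interface

Orientations are given as [roll, pitch, yaw] about the fixed x, y, z axes, in that order (R = Rz(yaw) Ry(pitch) Rx(roll)).
In Python, from rig import r gives the robot as it stands.
- The arm moves only by the tool carry_out, never from a script. Its argument "series" is a list of rows, each a list of 7 numbers: the turn, a rotation vector about the tool's x, y, z as a fraction of full scale, then the shift along the tool's x, y, z as a fraction of full scale, then the gripper command: -1 is fully open, 1 is shut, values between are in proportion. A call has 1 to 8 rows; each row is the pose to reach, as a shift and turn from the pose commanded when the call began, along the tool's axes at that moment, turning the shorter way round; what a row does not reach only later rows make up. Full scale, the value 1, is 0.25 m for a shift and pi rad for a turn. A row lasts 1/8 s, in which the tool goes at most 62.5 mm and 10.7 degrees, less where a joint would pass 70% of its speed; a pose out of reach is approached as far as the arm can. A call with a number of a shift or a turn outside -1 to 1 is refused whole. A call with a gripper value outside its range is refused whole. The fingers move at their own pace and stop on an object; "force" is the grip in N (left out, the last holds). Time passes only in rows, so rows that repeat a pose let the fingers close. It gives the time, the measured TCP pose, the force, the opening and the grip force at its end, in the units of the state.
- r.sense(): the state, without advancing time (a new reading comes with each control period).
- r.grab_frame(name): name is "scene" or "top" or "wrist"; returns the picture (400x640x3 uint8, red, green, blue); there is no depth.
- r.get_calibration(name): a dict with "K" (3x3 intrinsics, pixels), "pose" (4x4, takes a point from camera to world coordinates). Camera axes: x right, y up, looking along -z (the intrinsics and any distortion apply to the point x, -y, -z); pixel columns grow to the right and rows downward; lengths in mm; the calibration is good to about 2 mm. A picture is of the moment at which its call begins: read the wrist's pose just before it. get_calibration takes no time and is no camera call; for the wrist camera it gives the pose at the moment of the call.
- r.sign_off(): hands the job in; it is judged then, once.
Trained networks look in the newest picture that a camera, given by its name, has taken for a name from the list of things; names that differ only in an ending like _2 or _b are one class to them, and where a whole thing is asked for, a point or a joint stands for the part that bears it (a point fixed in the world has none). Each returns a list of dicts, best first, with "score" (0 to 1); they miss things now and then, are a little off and sometimes report something else, mostly with a low value. They report only what shows in the picture. A call takes as long as a camera call. They do not tell look-alikes from the thing itself.
- r.silhouettes(camera, label): "region" (400x640 bool, what is visible of it) and "position" ([row, column] in pixels, amid what is visible of it).
The state is a dict: "clock": time; "qpos": joint angles; "qvel": joint speeds; "joint_efforts": joint torques, N m; "eef_pos": TCP position; "tcp_rot": TCP orientation; "contact_force": force on the tool from outside, world axes, zero at the start; "wrist_torque": the same for the moment, N m; "opening": opening from 0.0 (shut) to 1.0 (fully open); "grasp_force": force on a finger pad.
Only numpy, scipy, OpenCV 4.12 (cv2) and the standard library are available. Lean on these libraries where they do the work, as an engineer would, in place of code of your own. Each camera call takes 0.05 s, during which the arm holds its last target. There are 200 camera calls.

## Task

Take the automatic centre punch out of the tool stand, seat its tip in the shallow round recess on the clamped bracket blank, and press it straight down until you feel its hidden spring snap; ease off as soon as it has snapped, so that the blank is not strained, and never let it snap anywhere else. Then put the punch back upright in the well it came from, fully home on its collar, and let go; leave the other things in the stand and on the fixture where they are.

Things in the scene. Friction and masses are not known exactly. Their poses are not given: they have to be found in the camera images.
- punch: steel automatic centre punch, 0.2 kg, upright in the stand's larger well. Origin: on the axis at the nose (lower end of the barrel), z up the axis. Round all along: barrel 14 mm wide from 0 to 40 mm, collar 28 mm wide from 40 to 45 mm (rests on the stand's top), dark ringed grip 18 mm wide from 45 to 104 mm, cap up to 112 mm. A 4 mm plunger with a round tip stands out 24 mm below the nose
- stand: fixed block of bare aluminium, 70 (x) by 150 (y) by 70 mm high, origin under its centre, z up; two through wells in its top: the larger one, 18 mm wide, at y = -38 mm holds the punch, the smaller, 13 mm, at y = +38 mm holds the driver
- stand_well (a point): centre of the mouth of the stand's larger well (18 mm diameter, 1 mm chamfer), on the stand's top face, 70 mm above the table; axes as the stand. With the punch fully home its nose is 40 mm below this point
- fixture: fixed black base plate 200 (x) by 150 (y) by 12 mm, origin under its centre. A locked height stage on it carries the bracket blank, bare aluminium, 110 (x) by 70 (y) by 8 mm, over its centre; the blank's top is 34 to 50 mm above the table, as the stage was set. Blank: two 12 mm through holes at x -22, y -17 and +17 mm, and one shallow recess at x +17, y +10 mm. 22 N or more strains it
- driver: bystander: small black driver standing in the stand's smaller well, knob 18 mm diameter, top 104 mm above the table; origin at its lower end
- vial: bystander: glass vial 24 mm diameter, 42 mm high, on a corner of the fixture's base plate; origin under it
- ring: bystander: brass ring 26 mm diameter, 6 mm high, on a corner of the fixture's base plate; origin under it
- punch_hammer (a joint): hidden hammer's lift, 0.08 of the plunger's travel: 0 at rest, about 0.0005 m at the force peak, over 0.00064 m once snapped, 0.0008 m at the hard stop: too small to tell from this reading, so feel it. The plunger gives at 4.5 N, the force rises to 13 or 14 N after some 6 mm, then drops to 3 to 6 N within 3 mm more (snapped), with a hard stop soon after. It resets when let up
- under_spot (a point): point on the base plate's top face (12 mm above the table) straight below the centre of the recess. The recess: round, 9 mm wide (12 over its chamfer), 3 mm deep, where scribed lines meet; its floor is 31 to 47 mm above the table (not known better: feel for it). Strap clamps at the blank's short ends rise 14 mm over its top
Not all that is in view belongs to the job. Several things have the shape of the punch; the one meant has the colours described above. Several things have the shape of the stand; the one meant has the colours described above.

How it is judged:
By the outcome, as a careful person would: the job done as asked, in the order asked, and still so for the second after the job is handed in, with the robot touching nothing.
It also fails if it takes over 70 s, if anything falls off the work surface, if the arm or the gripper's body presses on something with over 40 N, if the wrist force passes 120 N, or if a joint passes its speed limit or range.

## Working session

There is one attempt and no reset: what is moved stays moved. The work goes in short steps, Python scripts to look and compute and a tool call to move; the robot and the scene stay as the last step left them, time stands still between calls to the robot, and variables do not carry over. Pictures are saved under pics/ and viewed, at most 11 in all, crops included, and the job is handed in when it is done.

Besides the shell and the picture viewer there is one more tool, called after "Request:" as a command line: name --pt "numbers of a row" for each row, then --argument value for the rest. carry_out: Moves the arm, as the interface text tells. Its arguments: {"type":"object","properties":{"series":{"type":"array"},"force":{"type":"number"}},"required":["series"]}

```bash
mkdir -p pics; ls; python3 - <<'E'
from rig import r
import cv2,numpy as np
s=r.sense();print(s)
a=[]
for n in("scene","top"):
    f=r.grab_frame(n);a.append(f);np.save(f'pics/{n}0.npy',f)
    cv2.imwrite(f'pics/{n}0.png',f[:,:,::-1])
    c=r.get_calibration(n);print(n,c)
    for l in("punch","stand","fixture","driver","vial","ring"):
        for d in r.silhouettes(n,l):print(n,l,round(d['score'],2),np.round(d['position']),d['region'].sum())
E
```

```text
pics
{'clock': 0.0, 'qpos': array([-1.15942336e+00,  3.53658803e-01,  1.63415215e+00,  1.17799960e-06,
        1.15521002e+00, -2.38284367e-03]), 'qvel': array([-1.36106014e-03, -4.98775963e-04, -1.83686065e-05,  1.70289034e-05,
       -4.14013056e-04, -1.52423457e-03]), 'joint_efforts': array([ 2.17684115e-03, -6.05254197e+01, -3.42072344e+01,  1.18682660e-04,
        9.47667751e-03, -6.40317495e-06]), 'eef_pos': array([ 251.09570609, -571.80624951,  230.54732652]), 'tcp_rot': array([-3.14016434e+00, -4.48049403e-06,  4.13755332e-01]), 'contact_force': array([0.42287343, 0.10330068, 0.17506074]), 'wrist_torque': array([ 0.04115276, -0.00537477, -0.02948971]), 'grasp_force': 0.0, 'opening': 1.0035054635043552}
scene {'K': array([[465.36104773,   0.        , 316.0460929 ],
       [  0.        , 465.36104773, 199.60157298],
       [  0.        ,   0.        ,   1.        ]]), 'pose': array([[-8.41392480e-01, -4.10099452e-01,  3.51961835e-01,
         9.27255844e+02],
       [ 5.40403271e-01, -6.32683589e-01,  5.54685299e-01,
         5.33921309e+02],
       [-4.79566011e-03,  6.5690936
[... 535 characters left out ...]
 [  0.        , 376.05693079, 199.47905782],
       [  0.        ,   0.        ,   1.        ]]), 'pose': array([[ 1.53657507e-02,  9.85140920e-01, -1.71059235e-01,
         4.65119135e+02],
       [-9.99589378e-01,  1.92730233e-02,  2.12043670e-02,
        -2.32407565e+01],
       [ 2.41861182e-02,  1.70663173e-01,  9.85032544e-01,
         9.08177562e+02],
       [ 0.00000000e+00,  0.00000000e+00,  0.00000000e+00,
         1.00000000e+00]])}
top punch 0.7 [264. 400.] 180
top punch 0.61 [219. 419.] 158
top stand 0.72 [217. 395.] 2130
top stand 0.69 [134. 438.] 2492
top stand 0.64 [226. 295.] 2113
top fixture 0.92 [216. 206.] 5291
top fixture 0.16 [256. 219.] 113
top ring 0.43 [195. 238.] 41
```

```bash
python3 - <<'E'
import cv2,numpy as np
s=np.load('pics/scene0.npy')[90:360,130:480,::-1];t=np.load('pics/top0.npy')[90:310,130:500,::-1]
s=cv2.resize(s,None,fx=2.2,fy=2.2,interpolation=3);t=cv2.resize(t,None,fx=2.1,fy=2.1,interpolation=3)
cv2.imwrite('pics/s1.png',s);cv2.imwrite('pics/t1.png',t);print(s.shape,t.shape)
E
```

```text
(594, 770, 3) (462, 777, 3)
```

View pics/s1.png

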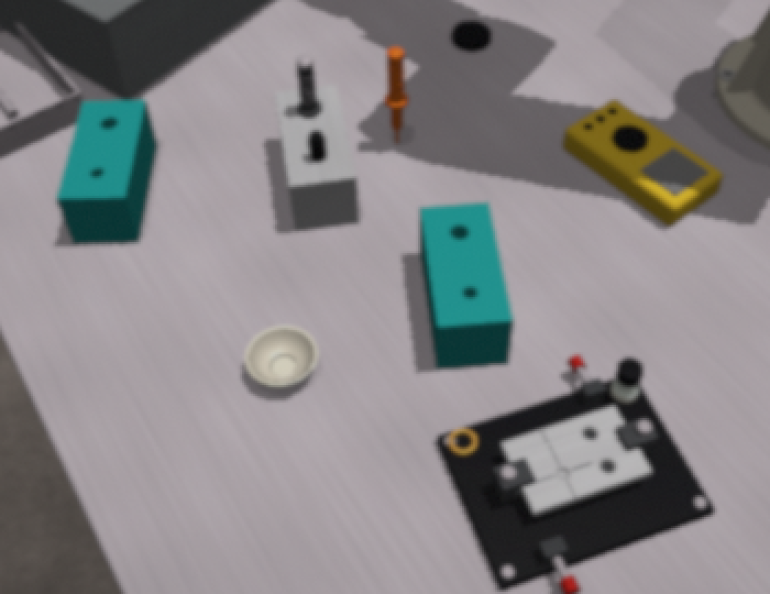

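View pics/t1.png

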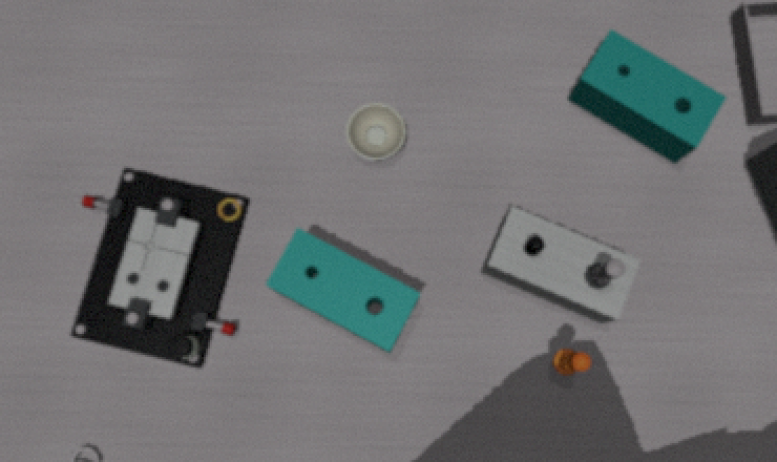

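Scene pixels: steel punch with dark grip at (row 118, col 269), in the aluminium stand (165, 276). The look-alikes are the orange punch (134, 308) and the teal stands (168, 179) and (223, 343). The steel punch and bare-aluminium stand fit the description, and these enlarged crops confirm it. The recess is at the scribed cross: crop (565, 471) in the scene view and (150, 246) in the top view.

```bash
cat > h.py <<'E'
from rig import r
import numpy as np
from scipy.optimize import least_squares
from scipy.spatial.transform import Rotation as R
def proj(c,P):
    T=np.linalg.inv(c['pose']);p=np.atleast_2d(P)@T[:3,:3].T+T[:3,3]
    q=np.c_[p[:,0],-p[:,1],-p[:,2]]@c['K'].T
    return q[:,:2]/q[:,2:]
def onplane(c,uv,z):
    d=c['pose'][:3,:3]@(np.linalg.inv(c['K'])@[*uv,1]*[1,-1,-1]);o=c['pose'][:3,3]
    return o+d*(z-o[2])/d[2]
E
python3 - <<'E'
from h import *
cs,ct=r.get_calibration('scene'),r.get_calibration('top')
S=lambda p:np.array(p)/2.2+[130,90]
T=lambda p:np.array(p)/2.1+[130,90]
def pts(p,M,h=None):
    c,s=np.cos(p[2]),np.sin(p[2]);M=np.array(M,float)
    return np.c_[p[0]+c*M[:,0]-s*M[:,1],p[1]+s*M[:,0]+c*M[:,1],M[:,2]]
# stand: driver knob top, cap top, corners
# +y end (driver) at top-left in top view; -y at right
tm=[[0,38,104],[0,-38,142],[35,75,70],[35,-75,70],[-35,75,70]]
tu=T([[534,244],[616,268],[511,205],[638,258],[487,264]])
sm=[[0,-38,142],[0,38,104]];su=S([[306,63],[318,136]])
f=lambda p:np.r_[(proj(ct,pts(p,tm))-tu).ravel(),(proj(cs,pts(p,sm))-su).ravel()]
g=onplane(ct,T([565,262]),70)
o=least_squares(f,[g[0],g[1],-.4],loss='soft_l1');print('stand',o.x,np.round(o.fun,1));print('well',pts(o.x,[[0,-38,70]]))
# fixture
def F(p):
    z=p[3];m=[[-22,17,z],[-22,-17,z],[17,10,z]];b=[[100,75,12],[100,-75,12],[-100,75,12],[-100,-75,12]]
    return np.r_[(proj(ct,pts(p,m+b))-T([[133,278],[163,286],[150,246],[125,169],[249,199],[72,335],[202,367]])).ravel(),
     (proj(cs,pts(p,m))-S([[608,466],[590,433],[565,471]])).ravel(),(proj(cs,pts(p,[b[0],b[1],b[2]]))-S([[502,589],[437,438],[714,512]])).ravel()]
g=onplane(ct,T([160,265]),20)
o=least_squares(F,[g[0],g[1],-.3,42],loss='soft_l1');print('fix',o.x,np.round(o.fun,1));print('rec',pts(o.x,[[17,10,o.x[3]]]))
for n,l in(('vial',[0,0]),):pass
c=r.get_calibration('wrist');s=r.sense();Rt=R.from_euler('xyz',s['tcp_rot']).as_matrix()
print('cam in tool',Rt.T@(c['pose'][:3,3]-s['eef_pos']),Rt.T@c['pose'][:3,:3],c['K'])
E
```

```text
stand [ 5.78777453e+02 -2.06485269e+02 -3.86030942e-01] [ 0.4 -0.3 -1.1 -0.2 -0.8  0.4  0.1  0.8 -0.8  0.3 -1.  -2.  -1.2 -0.9]
well [[ 564.46990486 -241.68887758   70.        ]]
fix [ 5.73496134e+02  2.39257602e+02 -2.19583830e-01  3.76743118e+01] [-0.3  0.4 -0.3  0.1 -0.6  0.1 -1.5 -0.7 -0.7 -0.6 -1.4  1.  -1.3  0.9
 -0.7 -0.4 -0.6 -0.3 -1.5  0.7 -0.6 -0.7 -1.2 -1.2  0.6 -1.6]
rec [[592.2661676  245.31448475  37.67431178]]
cam in tool [  78.37128061   -0.28197404 -141.68179744] [[-3.57358103e-04  9.51300323e-01  3.08265419e-01]
 [ 9.99999932e-01  3.11621992e-04  1.97595881e-04]
 [ 9.19107411e-05  3.08265469e-01 -9.51300369e-01]] [[280.0598064    0.         321.94605624]
 [  0.         280.0598064  201.82786051]
 [  0.           0.           1.        ]]
```

```bash
cat >> h.py <<'E'
def row(target,yaw):
    s=r.sense();y0=s['tcp_rot'][2];M=R.from_euler('xyz',[np.pi,0,y0]).as_matrix()
    d=M.T@(np.array(target,float)-s['eef_pos'])
    w=(y0-yaw+np.pi)%(2*np.pi)-np.pi
    print('row',[0,0,round(w/np.pi,4)]+[round(v,4) for v in d/250],'eef',np.round(s['eef_pos'],1),'rot',np.round(s['tcp_rot'],3),'F',np.round(s['contact_force'],1))
E
python3 -c "
from h import *
row([564.5,-241.7,200],1.185)"
```

```text
row [0, 0, np.float64(-0.2455), np.float64(1.6787), np.float64(-0.707), np.float64(0.1252)] eef [ 251.3 -572.3  231.3] rot [3.142 0.    0.414] F [-0.3 -0.6 -0.7]
```

Request:
carry_out --pt "0 0 -0.03 0.21 -0.0875 0 -1" --pt "0 0 -0.06 0.42 -0.175 0 -1" --pt "0 0 -0.09 0.63 -0.2625 0 -1" --pt "0 0 -0.12 0.84 -0.35 0 -1" --pt "0 0 -0.12 0.84 -0.35 0 -1" --pt "0 0 -0.12 0.84 -0.35 0 -1"

```text
clock: 1.45
eef_pos: [408.4, -407.8, 231.4]
tcp_rot: [3.141, 0.0, 0.791]
contact_force: [-1.2, -0.4, 0.4]
opening: 1.001
grasp_force: 0.0
```

```bash
python3 -c "
from h import *
row([564.5,-241.7,200],1.185)"
```

```text
row [0, 0, np.float64(-0.1254), np.float64(0.9115), np.float64(-0.023), np.float64(0.1255)] eef [ 408.4 -407.8  231.4] rot [3.141 0.    0.791] F [-1.2 -0.4  0.4]
```

Request:
carry_out --pt "0 0 -0.031 0.228 -0.006 0.031 -1" --pt "0 0 -0.063 0.456 -0.012 0.063 -1" --pt "0 0 -0.094 0.684 -0.018 0.094 -1" --pt "0 0 -0.1254 0.9115 -0.023 0.1255 -1" --pt "0 0 -0.1254 0.9115 -0.023 0.1255 -1" --pt "0 0 -0.1254 0.9115 -0.023 0.1255 -1"

```text
clock: 2.2
eef_pos: [563.9, -242.9, 199.7]
tcp_rot: [-3.141, 0.001, 1.183]
contact_force: [-0.1, -0.3, -0.2]
opening: 1.003
grasp_force: 0.0
```

```bash
python3 - <<'E'
from h import *
import cv2
row([564.5,-241.7,93],1.185)
c=r.get_calibration('wrist');f=r.grab_frame('wrist')
for z,p in((142,'cap'),(70,'well')):print(p,proj(c,[564.5,-241.7,z]))
for d in r.silhouettes('wrist','punch'):print(d['score'],d['position'],d['region'].sum(),[ (a.min(),a.max()) for a in np.where(d['region'])])
cv2.imwrite('pics/w1.png',f[:,:,::-1])
E
```

```text
row [0, 0, np.float64(-0.0006), np.float64(0.0052), np.float64(0.0005), np.float64(0.427)] eef [ 563.9 -242.9  199.7] rot [-3.141e+00  1.000e-03  1.183e+00] F [-0.1 -0.3 -0.2]
cap [[323.08916757 217.79731647]]
well [[322.83532153 191.83465369]]
0.91 [202.0, 323.4] 1039 [(np.int64(180), np.int64(228)), (np.int64(309), np.int64(336))]
0.85 [200.5, 216.9] 1446 [(np.int64(180), np.int64(228)), (np.int64(191), np.int64(244))]
```

View pics/w1.png

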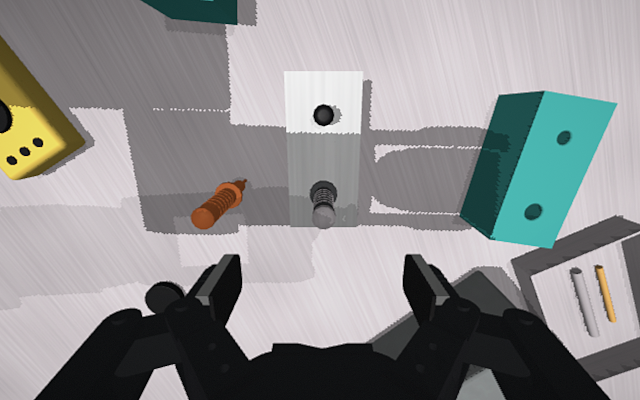

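The steel punch's cap is at pixel (323, 217), as predicted at (323, 218). The orange look-alike is at (203, 217), outside the finger path. Half-closing and descending to the grip.

Request:
carry_out --pt "0 0 0 0.005 0 0 0" --pt "0 0 0 0.005 0 0.1 0" --pt "0 0 0 0.005 0 0.2 0" --pt "0 0 0 0.005 0 0.3 0" --pt "0 0 0 0.005 0 0.38 0" --pt "0 0 0 0.005 0 0.427 0" --pt "0 0 0 0.005 0 0.427 0" --force 40

```text
clock: 3.18
eef_pos: [564.5, -240.7, 92.7]
tcp_rot: [-3.14, -0.0, 1.184]
contact_force: [-0.4, -0.6, -0.2]
opening: 0.503
grasp_force: 0.0
```

Request:
carry_out --pt "0 0 0 0 0 0 1" --pt "0 0 0 0 0 0 1" --pt "0 0 0 0 0 0 1" --pt "0 0 0 0 0 0 1" --pt "0 0 0 0 0 0 1" --pt "0 0 0 0 0 0 1" --force 60

```text
clock: 3.92
eef_pos: [565.8, -240.9, 94.2]
tcp_rot: [3.14, 0.0, 1.185]
contact_force: [-0.3, -0.9, 6.2]
opening: 0.193
grasp_force: 58.4
```

Request:
carry_out --pt "0 0 0 0 0 -0.04 1" --pt "0 0 0 0 0 -0.12 1" --pt "0 0 0 0 0 -0.22 1" --pt "0 0 0 0 0 -0.34 1" --pt "0 0 0 0 0 -0.44 1" --pt "0 0 0 0 0 -0.44 1"

```text
clock: 4.68
eef_pos: [566.0, -240.8, 205.2]
tcp_rot: [3.138, -0.0, 1.185]
contact_force: [1.3, -0.7, -2.5]
opening: 0.197
grasp_force: 58.9
```

```bash
python3 - <<'E'
from h import *
import cv2
row([592.3,245.3,203],1.185)
c=r.get_calibration('wrist');f=r.grab_frame('wrist')
e=r.sense()['eef_pos']
print('exp tip/cap', proj(c,e+[0,0,-3]),[proj(c,e+[0,0,z]) for z in(-63,-63-24,49)])
for d in r.silhouettes('wrist','punch'):print(d['score'],d['position'],d['region'].sum(),[ (a.min(),a.max()) for a in np.where(d['region'])])
cv2.imwrite('pics/w2.png',f[:,:,::-1])
E
```

```text
row [0, 0, np.float64(-0.0001), np.float64(1.841), np.float64(-0.6346), np.float64(0.0089)] eef [ 566.  -240.8  205.2] rot [ 3.138 -0.     1.185] F [ 1.3 -0.7 -2.5]
exp tip/cap [[321.57252889 252.89683416]] [array([[321.38019695, 216.18750071]]), array([[321.32852282, 206.32474481]]), array([[321.89499007, 314.44321924]])]
0.75 [277.6, 325.6] 3939 [(np.int64(208), np.int64(331)), (np.int64(300), np.int64(343))]
0.58 [204.6, 218.8] 1337 [(np.int64(180), np.int64(229)), (np.int64(192), np.int64(245))]
```

View pics/w2.png

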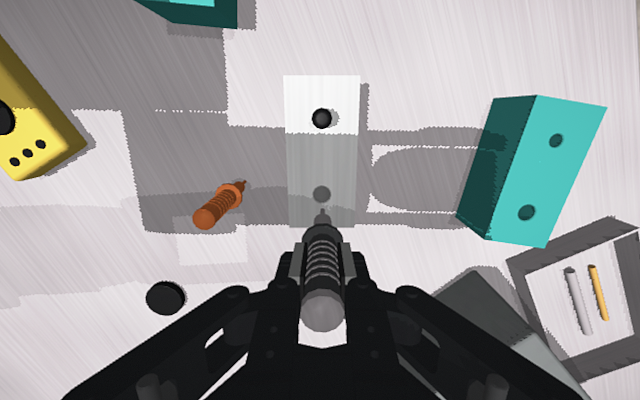

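Request:
carry_out --pt "0 0 0 0.15 -0.05 0 1" --pt "0 0 0 0.35 -0.12 0 1" --pt "0 0 0 0.57 -0.195 0 1" --pt "0 0 0 0.78 -0.265 0 1" --pt "0 0 0 0.95 -0.327 0 1" --pt "0 0 0 0.95 -0.327 0 1"

```text
clock: 5.52
eef_pos: [577.7, 13.2, 201.5]
tcp_rot: [-3.139, 0.001, 1.188]
contact_force: [-1.3, -1.0, -1.2]
opening: 0.195
grasp_force: 58.8
```

Request:
carry_out --pt "0 0 0 0.14 -0.048 0 1" --pt "0 0 0 0.34 -0.118 0 1" --pt "0 0 0 0.56 -0.194 0 1" --pt "0 0 0 0.76 -0.262 0 1" --pt "0 0 0 0.891 -0.307 0 1" --pt "0 0 0 0.891 -0.307 0 1" --pt "0 0 0 0.891 -0.307 0 1"

```text
clock: 6.4
eef_pos: [591.1, 244.3, 202.0]
tcp_rot: [-3.14, 0.002, 1.185]
contact_force: [-0.5, -1.1, -2.5]
opening: 0.195
grasp_force: 58.8
```

```bash
python3 - <<'E'
from h import *
import cv2
row([592.3,245.3,203],1.185)
c=r.get_calibration('wrist');f=r.grab_frame('wrist')
e=r.sense()['eef_pos']
print('exp tip/cap', [proj(c,e+[0,0,z]) for z in(-64,-64-24,49)])
print('rec',proj(c,[592.3,245.3,38]),'dir below TCP',[proj(c,[*e[:2],z]) for z in(30,38,46)])
for n in('vial','ring','fixture'):
  for d in r.silhouettes('wrist',n)[:2]:print(n,d['score'],d['position'],onplane(c,d['position'][::-1],40))
np.save('pics/w3.npy',f)
cv2.imwrite('pics/w3.png',cv2.resize(f[80:360,130:510,::-1],None,fx=2.1,fy=2.1,interpolation=2))
E
```

```text
row [0, 0, np.float64(-0.0001), np.float64(0.0056), np.float64(0.003), np.float64(-0.0039)] eef [591.1 244.3 202. ] rot [-3.140e+00  2.000e-03  1.185e+00] F [-0.5 -1.1 -2.5]
exp tip/cap [array([[323.21843113, 216.68327344]]), array([[323.12464713, 206.68983336]]), array([[324.1722058 , 318.31564183]])]
rec [[323.39591603 183.17875173]] dir below TCP [array([[322.90039417, 182.79387594]]), array([[322.91678213, 184.54014409]]), array([[322.93398091, 186.37281302]])]
vial 0.6 [245.8, 251.4] [483.23248574 206.5607134   40.        ]
ring 0.73 [218.4, 376.3] [633.61517846 183.54745291  40.        ]
fixture 0.62 [177.3, 312.3] [583.61000022 256.62526778  40.        ]
```

View pics/w3.png

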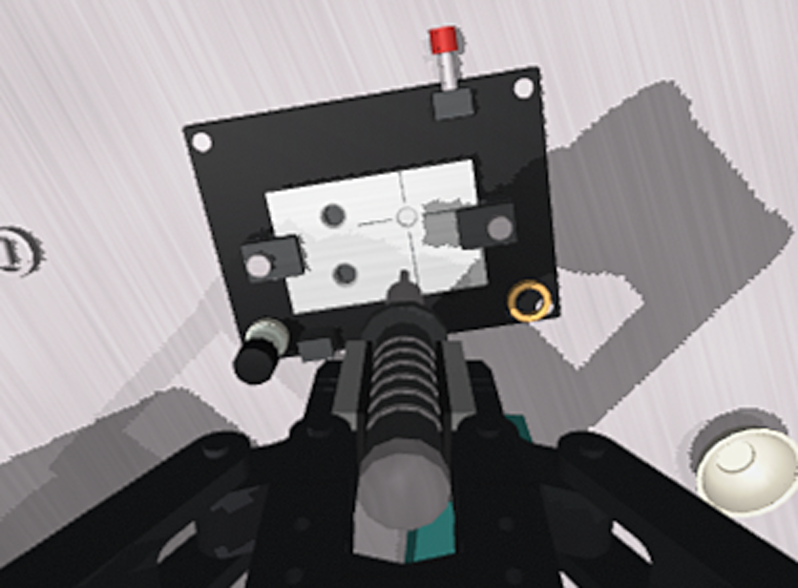

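The recess is at full-frame pixel (323, 183), matching the estimate, and the tip is at (322, 209). The cap and tip positions hint at a slight tilt in the grip, so I'll check that with a model overlay.

```bash
cat > ov.py <<'E'
from h import *
import cv2
def circ(c,e,yaw,s,rad,tilt,dx,n0):
    M=R.from_euler('xyz',[np.pi,0,yaw]).as_matrix()
    t=np.linspace(0,2*np.pi,60);h=s+n0
    # tool frame: up = -z ; pivot at grasp point h=19
    P=np.c_[dx+(h-19)*np.sin(tilt)+rad*np.cos(t)*np.cos(tilt), rad*np.sin(t), -(19+(h-19)*np.cos(tilt))+rad*np.cos(t)*np.sin(tilt)]
    return proj(c,e+P@M.T)
if __name__=='__main__':
    f=np.load('pics/w3.npy')[:,:,::-1];c=r.get_calibration('wrist');e=r.sense()['eef_pos'];o=[]
    for tilt in(0,.035):
        g=cv2.resize(f[195:345,285:360],None,fx=4,fy=4,interpolation=2).copy()
        for s,rad in((-24,2),(0,7),(40,14),(45,14),(45,9),(104,9),(112,9)):
            q=(circ(c,e,1.185,s,rad,tilt,0,-64)-[285,195])*4+1.5
            cv2.polylines(g,[q.round().astype(int)],True,(0,0,255) if s!=112 else (0,255,0),1)
        o.append(g)
    cv2.imwrite('pics/ov.png',np.hstack(o))
E
python3 ov.py
```

```text
(no output)
```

View pics/ov.png

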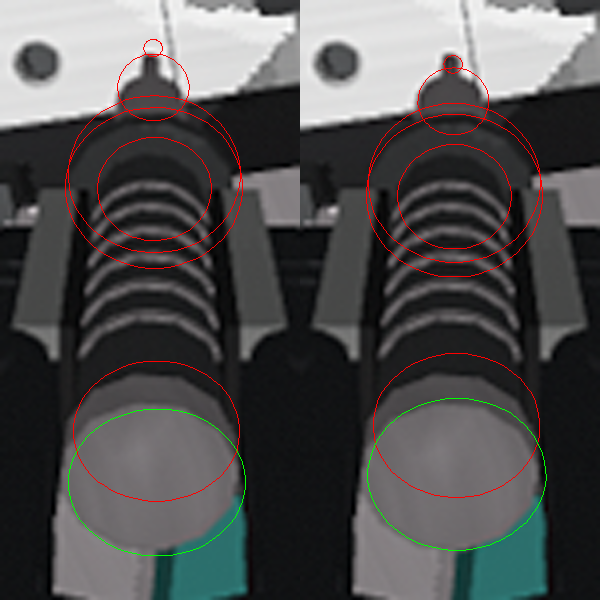

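Request:
carry_out --pt "0 0.0105 0 0.0096 0.003 0 1" --pt "0 0.0105 0 0.0096 0.003 0.06 1" --pt "0 0.0105 0 0.0096 0.003 0.14 1" --pt "0 0.0105 0 0.0096 0.003 0.22 1" --pt "0 0.0105 0 0.0096 0.003 0.248 1" --pt "0 0.0105 0 0.0096 0.003 0.248 1" --pt "0 0.0105 0 0.0096 0.003 0.248 1"

```text
clock: 7.48
eef_pos: [593.5, 247.8, 141.7]
tcp_rot: [3.141, -0.034, 1.185]
contact_force: [-0.4, -0.5, -2.0]
opening: 0.196
grasp_force: 58.9
```

```bash
python3 - <<'E'
from h import *
import cv2
s=r.sense();e=s['eef_pos'];print(e,s['tcp_rot'],s['contact_force'])
c=r.get_calibration('wrist');f=r.grab_frame('wrist')
print('rec',proj(c,[592.3,245.3,38]))
M=R.from_euler('xyz',s['tcp_rot']).as_matrix()
print('tip',[proj(c,e+M@[-x,0,88]) for x in(0,3)])
y0,x0=150,280
g=cv2.resize(f[y0:y0+90,x0:x0+90,::-1],None,fx=6,fy=6,interpolation=2)
cv2.imwrite('pics/w4.png',g)
E
```

```text
[593.54862169 247.77189004 141.66046311] [ 3.140942   -0.03363328  1.18483897] [-0.43014556 -0.52230775 -1.95965068]
rec [[322.36469029 207.46767009]]
tip [array([[322.73489504, 206.51965166]]), array([[322.73292166, 209.78101929]])]
```

View pics/w4.png

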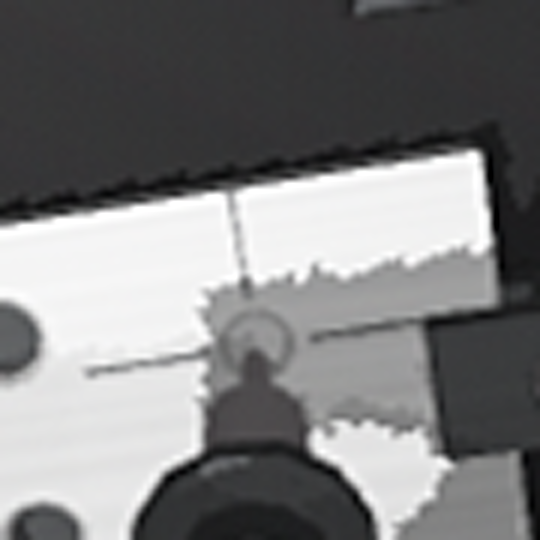

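```bash
python3 - <<'E'
from h import *
c=r.get_calibration('wrist');e=r.sense()['eef_pos']
for zt in(52,54,56):
    t=onplane(c,[322.8,208.5],zt)
    for zr in(36,38,40):
        d=onplane(c,[322.8,207.2],zr)-t; x=np.array([np.cos(1.185),np.sin(1.185)]);y=np.array([x[1],-x[0]])
        print(zt,zr,d.round(1),'toolx',(d[:2]@x).round(2),'tooly',(d[:2]@y).round(2),t.round(1))
row([e[0],e[1],e[2]],1.185)
E
```

```text
52 36 [ -1.3  -3.5 -16. ] toolx -3.74 tooly 0.07 [594.  248.3  52. ]
52 38 [ -1.1  -2.9 -14. ] toolx -3.12 tooly 0.06 [594.  248.3  52. ]
52 40 [ -0.9  -2.3 -12. ] toolx -2.51 tooly 0.05 [594.  248.3  52. ]
54 36 [ -1.6  -4.1 -18. ] toolx -4.36 tooly 0.07 [594.2 248.8  54. ]
54 38 [ -1.3  -3.5 -16. ] toolx -3.75 tooly 0.07 [594.2 248.8  54. ]
54 40 [ -1.1  -2.9 -14. ] toolx -3.13 tooly 0.06 [594.2 248.8  54. ]
56 36 [ -1.8  -4.7 -20. ] toolx -4.99 tooly 0.08 [594.4 249.4  56. ]
56 38 [ -1.6  -4.1 -18. ] toolx -4.37 tooly 0.07 [594.4 249.4  56. ]
56 40 [ -1.4  -3.5 -16. ] toolx -3.76 tooly 0.07 [594.4 249.4  56. ]
row [0, 0, np.float64(-0.0), np.float64(0.0), np.float64(0.0), np.float64(0.0)] eef [593.6 247.8 141.9] rot [ 3.141 -0.034  1.185] F [ 0.2  0.2 -1.1]
```

Request:
carry_out --pt "0 0 0 -0.0125 0 0 1" --pt "0 0 0 -0.0132 0 0.018 1" --pt "0 0 0 -0.0138 0 0.036 1" --pt "0 0 0 -0.0138 0 0.036 1"

```text
clock: 8.02
eef_pos: [591.6, 244.4, 131.5]
tcp_rot: [-3.141, -0.032, 1.185]
contact_force: [0.1, -0.2, -1.2]
opening: 0.193
grasp_force: 58.9
```

```bash
python3 - <<'E'
from h import *
import cv2
s=r.sense();e=s['eef_pos'];print(e,s['tcp_rot'],s['contact_force'])
c=r.get_calibration('wrist');f=r.grab_frame('wrist')
print('rec',proj(c,[592.3,245.3,38]))
M=R.from_euler('xyz',s['tcp_rot']).as_matrix()
y0,x0=175,285
g=cv2.resize(f[y0:y0+70,x0:x0+75,::-1],None,fx=8,fy=8,interpolation=2)
cv2.imwrite('pics/w5.png',g)
E
```

```text
[591.57183394 244.42923452 131.45714597] [-3.14086862 -0.03234359  1.18468326] [ 0.08381254 -0.18798193 -1.23392825]
rec [[323.21592319 206.62140734]]
```

View pics/w5.png

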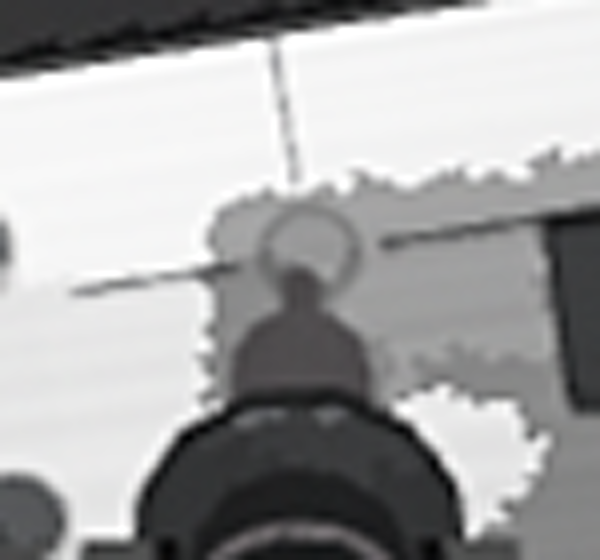

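```bash
python3 - <<'E'
from h import *
c=r.get_calibration('wrist')
x=np.array([np.cos(1.185),np.sin(1.185)]);y=np.array([x[1],-x[0]])
for zt in(42,44,46):
    t=onplane(c,[322.8,209.0],zt)
    for zr in(36,38,40):
        d=onplane(c,[323.5,206.3],zr)-t
        print(zt,zr,'toolx',(d[:2]@x).round(2),'tooly',(d[:2]@y).round(2))
E
```

```text
42 36 toolx 0.64 tooly 0.64
42 38 toolx 1.25 tooly 0.63
42 40 toolx 1.86 tooly 0.62
44 36 toolx 0.0 tooly 0.65
44 38 toolx 0.62 tooly 0.64
44 40 toolx 1.23 tooly 0.63
46 36 toolx -0.63 tooly 0.65
46 38 toolx -0.02 tooly 0.64
46 40 toolx 0.59 tooly 0.63
```

Request:
carry_out --pt "0 0 0 0.0024 0.0025 0 1" --pt "0 0 0 0.0021 0.0025 0.01 1" --pt "0 0 0 0.0017 0.0025 0.02 1" --pt "0 0 0 0.0017 0.0025 0.02 1"

```text
clock: 8.57
eef_pos: [592.5, 244.8, 126.7]
tcp_rot: [-3.141, -0.033, 1.185]
contact_force: [0.0, -0.3, -1.5]
opening: 0.197
grasp_force: 58.9
```

Request:
carry_out --pt "0 0 0 -0.0002 0 0.004 1" --pt "0 0 0 -0.0003 0 0.008 1" --pt "0 0 0 -0.0003 0 0.008 1"

```text
clock: 8.95
eef_pos: [592.7, 244.9, 125.0]
tcp_rot: [-3.141, -0.033, 1.185]
contact_force: [1.2, 0.0, -2.9]
opening: 0.192
grasp_force: 58.9
```

Tip is at about z = 37 with no contact yet. Feeling downward.

Request:
carry_out --pt "0 0 0 -0.0001 0 0.004 1" --pt "0 0 0 -0.0001 0 0.004 1"

```text
clock: 9.2
eef_pos: [592.7, 244.9, 124.0]
tcp_rot: [-3.141, -0.033, 1.185]
contact_force: [0.2, 0.5, -2.1]
opening: 0.189
grasp_force: 58.9
```

Request:
carry_out --pt "0 0 0 -0.0001 0 0.004 1" --pt "0 0 0 -0.0001 0 0.004 1"

```text
clock: 9.45
eef_pos: [592.7, 244.9, 123.0]
tcp_rot: [-3.141, -0.033, 1.185]
contact_force: [0.7, -0.4, -0.8]
opening: 0.195
grasp_force: 58.9
```

Request:
carry_out --pt "0 0 0 -0.0001 0 0.004 1" --pt "0 0 0 -0.0001 0 0.004 1"

```text
clock: 9.7
eef_pos: [592.8, 245.0, 122.2]
tcp_rot: [3.141, -0.033, 1.185]
contact_force: [0.2, 0.3, -1.6]
opening: 0.195
grasp_force: 59.0
```

Request:
carry_out --pt "0 0 0 -0.0001 0 0.004 1" --pt "0 0 0 -0.0001 0 0.004 1"

```text
clock: 9.95
eef_pos: [592.9, 245.0, 121.4]
tcp_rot: [3.141, -0.033, 1.185]
contact_force: [0.5, -0.6, 3.4]
opening: 0.189
grasp_force: 59.3
```

Request:
carry_out --pt "0 0 0 -0.0001 0 0.004 1" --pt "0 0 0 -0.0001 0 0.004 1"

```text
clock: 10.2
eef_pos: [592.9, 245.0, 120.2]
tcp_rot: [3.141, -0.033, 1.185]
contact_force: [-0.9, 0.5, 3.4]
opening: 0.192
grasp_force: 59.4
```

Request:
carry_out --pt "0 0 0 -0.0001 0 0.004 1" --pt "0 0 0 -0.0001 0 0.004 1"

```text
clock: 10.45
eef_pos: [592.9, 245.0, 119.2]
tcp_rot: [3.141, -0.033, 1.185]
contact_force: [-0.7, -0.1, 4.3]
opening: 0.195
grasp_force: 59.4
```

```bash
python3 - <<'E'
from h import *
import cv2
f=r.grab_frame('wrist')
y0,x0=175,285
cv2.imwrite('pics/w6.png',cv2.resize(f[y0:y0+70,x0:x0+75,::-1],None,fx=8,fy=8,interpolation=2))
E
```

```text
(no output)
```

View pics/w6.png

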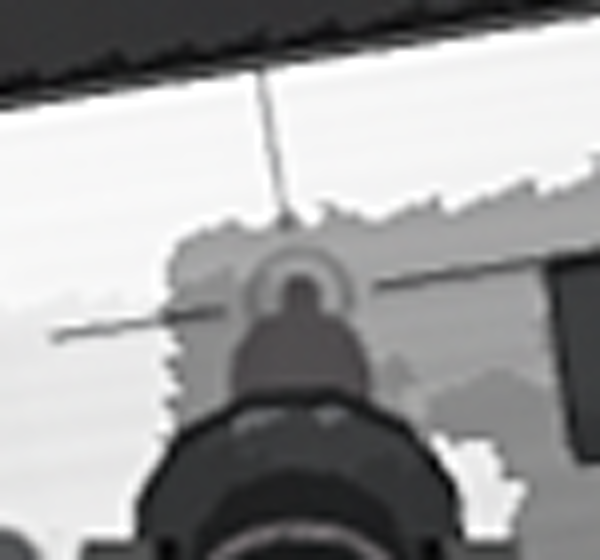

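The tip is centred in the recess ring at crop (300, 290). Pressing.

Request:
carry_out --pt "0 0 0 -0.0001 0 0.004 1" --pt "0 0 0 -0.0003 0 0.008 1" --pt "0 0 0 -0.0003 0 0.008 1"

```text
clock: 10.88
eef_pos: [592.9, 245.0, 117.2]
tcp_rot: [3.141, -0.033, 1.185]
contact_force: [-0.9, -0.5, 6.1]
opening: 0.194
grasp_force: 59.5
```

Request:
carry_out --pt "0 0 0 -0.0001 0 0.004 1" --pt "0 0 0 -0.0001 0 0.004 1"

```text
clock: 11.12
eef_pos: [593.0, 245.1, 116.5]
tcp_rot: [3.141, -0.034, 1.185]
contact_force: [-2.2, 0.0, 8.9]
opening: 0.193
grasp_force: 60.0
```

Request:
carry_out --pt "0 0 0 -0.0001 0 0.003 1" --pt "0 0 0 -0.0001 0 0.003 1"

```text
clock: 11.38
eef_pos: [593.1, 245.1, 116.0]
tcp_rot: [3.141, -0.034, 1.185]
contact_force: [-2.2, 0.1, 10.3]
opening: 0.192
grasp_force: 60.1
```

Request:
carry_out --pt "0 0 0 -0.0001 0 0.003 1" --pt "0 0 0 -0.0001 0 0.003 1"

```text
clock: 11.62
eef_pos: [593.1, 245.2, 115.4]
tcp_rot: [3.141, -0.034, 1.185]
contact_force: [-1.1, -0.4, 11.3]
opening: 0.191
grasp_force: 60.3
```

Request:
carry_out --pt "0 0 0 -0.0001 0 0.003 1" --pt "0 0 0 -0.0001 0 0.003 1"

```text
clock: 11.88
eef_pos: [593.2, 245.2, 114.7]
tcp_rot: [3.141, -0.034, 1.185]
contact_force: [-2.1, -1.0, 10.8]
opening: 0.193
grasp_force: 60.3
```

Request:
carry_out --pt "0 0 0 -0.0001 0 0.003 1" --pt "0 0 0 -0.0001 0 0.003 1"

```text
clock: 12.12
eef_pos: [593.1, 245.1, 113.8]
tcp_rot: [3.141, -0.034, 1.185]
contact_force: [-1.4, -0.1, 8.1]
opening: 0.192
grasp_force: 60.3
```

Request:
carry_out --pt "0 0 0 -0.0001 0 0.002 1" --pt "0 0 0 -0.0001 0 0.002 1"

```text
clock: 12.38
eef_pos: [593.0, 245.1, 112.8]
tcp_rot: [3.141, -0.033, 1.185]
contact_force: [-0.1, 0.3, 4.0]
opening: 0.198
grasp_force: 59.7
```

Request:
carry_out --pt "0 0 0 0 0 0.0016 1" --pt "0 0 0 0 0 0.0016 1"

```text
clock: 12.62
eef_pos: [592.8, 244.9, 111.9]
tcp_rot: [3.141, -0.033, 1.185]
contact_force: [0.2, -0.1, 2.0]
opening: 0.189
grasp_force: 59.3
```

The force rose to a peak of about 13 N, then dropped to about 4 N: it has snapped. Easing off straight up.

Request:
carry_out --pt "0 0 0 0.0005 0 -0.016 1" --pt "0 0 0 0.0014 0 -0.04 1" --pt "0 0 0 0.0034 0 -0.1 1" --pt "0 0 0 0.0068 0 -0.2 1" --pt "0 0 0 0.0102 0 -0.3 1" --pt "0 0 0 0.0128 0 -0.38 1" --pt "0 0 0 0.0128 0 -0.38 1"

```text
clock: 13.5
eef_pos: [593.4, 245.2, 209.0]
tcp_rot: [3.14, -0.035, 1.185]
contact_force: [0.4, 0.9, -2.1]
opening: 0.193
grasp_force: 59.2
```

```bash
python3 - <<'E'
from h import *
s=r.sense();e=s['eef_pos']
M=R.from_euler('xyz',s['tcp_rot']).as_matrix()
# punch axis offset from tip: grasp point in well at TCP (565.3,-241) untilted => grasp pt xy; tilted TCP shift
for z in(205,):
    for tgt in ([565.2,-240.9,z],):
        print(e,s['tcp_rot'],s['contact_force'],(M.T@(np.array(tgt)-e)/250).round(4))
E
```

```text
[593.40189985 245.24971436 209.02151937] [ 3.13975313 -0.03480057  1.1847841 ] [ 0.44368264  0.89320212 -2.102005  ] [-1.8434  0.6277 -0.0469]
```

Request:
carry_out --pt "0 0 0 -0.15 0.051 -0.004 1" --pt "0 0 0 -0.35 0.119 -0.009 1" --pt "0 0 0 -0.57 0.194 -0.015 1" --pt "0 0 0 -0.78 0.266 -0.02 1" --pt "0 0 0 -0.94 0.32 -0.024 1" --pt "0 0 0 -0.94 0.32 -0.024 1"

```text
clock: 14.25
eef_pos: [577.3, -5.5, 204.4]
tcp_rot: [-3.14, -0.032, 1.181]
contact_force: [0.0, -0.2, -1.6]
opening: 0.193
grasp_force: 59.1
```

Request:
carry_out --pt "0 0 0 -0.14 0.048 -0.004 1" --pt "0 0 0 -0.34 0.116 -0.009 1" --pt "0 0 0 -0.56 0.191 -0.014 1" --pt "0 0 0 -0.76 0.259 -0.019 1" --pt "0 0 0 -0.903 0.308 -0.023 1" --pt "0 0 0 -0.903 0.308 -0.023 1" --pt "0 0 0 -0.903 0.308 -0.023 1"

```text
clock: 15.12
eef_pos: [564.5, -239.8, 203.0]
tcp_rot: [-3.14, -0.034, 1.185]
contact_force: [0.0, -0.3, -1.7]
opening: 0.195
grasp_force: 59.1
```

```bash
python3 - <<'E'
from h import *
s=r.sense();e=s['eef_pos']
M=R.from_euler('xyz',s['tcp_rot']).as_matrix()
print(e,s['tcp_rot'],s['contact_force'],(M.T@(np.array([565.1,-242,170])-e)/250).round(4))
E
```

```text
[ 564.50965791 -239.81549407  203.00917956] [-3.14003545 -0.03365842  1.18481229] [ 0.03240552 -0.3415663  -1.67993242] [-0.0116  0.0057  0.1317]
```

Request:
carry_out --pt "0 0 0 -0.006 0.0057 0 1" --pt "0 0 0 -0.0085 0.0057 0.05 1" --pt "0 0 0 -0.011 0.0057 0.11 1" --pt "0 0 0 -0.0124 0.0057 0.152 1" --pt "0 0 0 -0.0124 0.0057 0.152 1" --pt "0 0 0 -0.0124 0.0057 0.152 1"

```text
clock: 15.88
eef_pos: [565.5, -243.5, 165.8]
tcp_rot: [3.141, -0.033, 1.185]
contact_force: [0.1, 0.5, -1.7]
opening: 0.195
grasp_force: 59.1
```

```bash
python3 - <<'E'
from h import *
import cv2
s=r.sense();e=s['eef_pos'];print(e,s['tcp_rot'],s['contact_force'])
c=r.get_calibration('wrist');f=r.grab_frame('wrist')
print('well',proj(c,[564.5,-241.7,70]),'tip pred',proj(c,e+[-.6,.3,-87.7]))
y0,x0=160,285
cv2.imwrite('pics/w7.png',cv2.resize(f[y0:y0+75,x0:x0+75,::-1],None,fx=8,fy=8,interpolation=2))
E
```

```text
[ 565.46763038 -243.46112569  165.8047955 ] [ 3.14138374 -0.0330016   1.18463562] [ 0.10870079  0.5230902  -1.70532985]
well [[320.97977826 205.73661382]] tip pred [[321.97998709 209.78201734]]
```

View pics/w7.png

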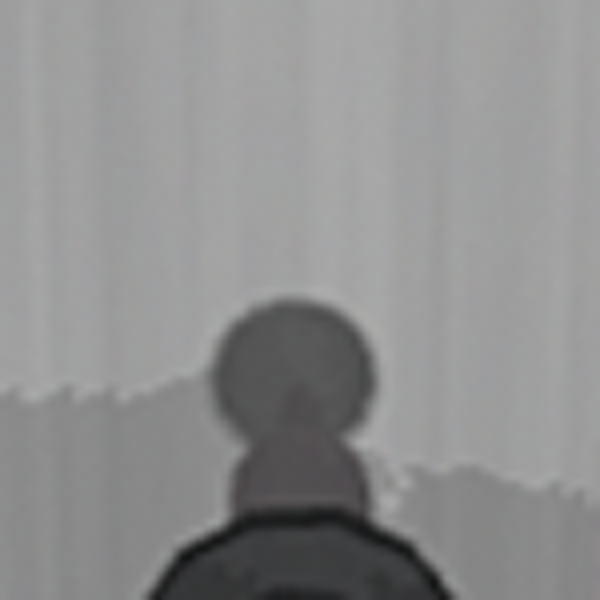

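```bash
python3 - <<'E'
from h import *
c=r.get_calibration('wrist');s=r.sense();e=s['eef_pos']
x=np.array([np.cos(1.185),np.sin(1.185)]);y=np.array([x[1],-x[0]])
w=onplane(c,[322,206.75],70);t=onplane(c,[322.4,209.4],e[2]-87.7)
print(e,w,t,(w-t)[:2]@x,(w-t)[:2]@y,'via tip model',(w[:2]-(e[:2]+[-.6,.3]))@x,(w[:2]-(e[:2]+[-.6,.3]))@y)
E
```

```text
[ 565.59726283 -243.49202358  166.02524742] [ 565.12998934 -243.09212119   70.        ] [ 565.49990803 -243.08082407   78.32524742] -0.14966609225246044 -0.3384782538334223 via tip model 0.14250406690181067 0.08537801107159512
```

Request:
carry_out --pt "0 0 0 -0.0014 -0.0005 0.04 1" --pt "0 0 0 -0.0027 -0.0005 0.08 1" --pt "0 0 0 -0.0041 -0.0005 0.12 1" --pt "0 0 0 -0.0041 -0.0005 0.12 1"

```text
clock: 16.42
eef_pos: [564.4, -243.0, 134.3]
tcp_rot: [-3.139, -0.033, 1.185]
contact_force: [0.5, -0.5, -1.7]
opening: 0.194
grasp_force: 59.1
```

Request:
carry_out --pt "0 0 0 -0.0014 0 0.04 1" --pt "0 0 0 -0.0027 0 0.08 1" --pt "0 0 0 -0.0041 0 0.12 1" --pt "0 0 0 -0.0041 0 0.12 1"

```text
clock: 16.92
eef_pos: [564.4, -243.0, 104.5]
tcp_rot: [-3.14, -0.033, 1.185]
contact_force: [-0.5, 0.7, -1.7]
opening: 0.198
grasp_force: 59.1
```

Sliding in cleanly. The last ~10 mm is by feel.

Request:
carry_out --pt "0 0 0 -0.0005 0 0.016 1" --pt "0 0 0 -0.0011 0 0.032 1" --pt "0 0 0 -0.0011 0 0.032 1"

```text
clock: 17.3
eef_pos: [565.0, -243.3, 97.4]
tcp_rot: [-3.141, -0.033, 1.185]
contact_force: [0.1, -0.3, -2.4]
opening: 0.191
grasp_force: 59.1
```

Request:
carry_out --pt "0 0 0 -0.0002 0 0.006 1" --pt "0 0 0 -0.0002 0 0.006 1"

```text
clock: 17.55
eef_pos: [565.2, -243.3, 96.1]
tcp_rot: [3.142, -0.033, 1.185]
contact_force: [0.9, -0.2, -1.2]
opening: 0.19
grasp_force: 59.1
```

Request:
carry_out --pt "0 0 0 -0.0001 0 0.004 1" --pt "0 0 0 -0.0001 0 0.004 1"

```text
clock: 17.8
eef_pos: [565.1, -243.4, 95.1]
tcp_rot: [-3.142, -0.033, 1.185]
contact_force: [1.0, 0.5, -2.1]
opening: 0.197
grasp_force: 59.1
```

Request:
carry_out --pt "0 0 0 -0.0001 0 0.003 1" --pt "0 0 0 -0.0001 0 0.003 1"

```text
clock: 18.05
eef_pos: [565.3, -243.4, 94.7]
tcp_rot: [3.141, -0.033, 1.185]
contact_force: [-0.3, 0.3, 1.9]
opening: 0.193
grasp_force: 59.4
```

Request:
carry_out --pt "0 0 0 0 0 0.002 1" --pt "0 0 0 0 0 0.002 1" --pt "0 0 0 0 0 0.002 0.3" --pt "0 0 0 0 0 0.002 0" --pt "0 0 0 0 0 0.002 0" --pt "0 0 0 0 0 0.002 0"

```text
clock: 18.8
eef_pos: [565.1, -243.3, 93.8]
tcp_rot: [-3.141, -0.033, 1.185]
contact_force: [0.3, -0.0, 0.5]
opening: 0.499
grasp_force: 0.0
```

Request:
carry_out --pt "0 0 0 0.0007 0 -0.02 0" --pt "0 0 0 0.0034 0 -0.1 0" --pt "0 0 0 0.0075 0 -0.22 0" --pt "0 0 0 0.0116 0 -0.34 0" --pt "0 0 0 0.0149 0 -0.44 0" --pt "0 0 0 0.0149 0 -0.44 0" --pt "0 0 0 0.0149 0 -0.44 0"

```text
clock: 19.68
eef_pos: [565.0, -243.2, 204.1]
tcp_rot: [3.142, -0.033, 1.185]
contact_force: [-0.2, 0.5, 0.5]
opening: 0.501
grasp_force: 0.0
```

```bash
python3 - <<'E'
from h import *
import cv2
s=r.sense();print(s['eef_pos'],s['contact_force'],s['opening'])
c=r.get_calibration('wrist');f=r.grab_frame('wrist')
print('cap/collar pred',[proj(c,[565.1,-243.1,z]) for z in(142,75)])
for d in r.silhouettes('wrist','punch'):print(d['score'],d['position'],d['region'].sum(),[ (a.min(),a.max()) for a in np.where(d['region'])])
cs=r.get_calibration('scene');g=r.grab_frame('scene');o=np.load('pics/scene0.npy')
for d in r.silhouettes('scene','punch'):print('scene',d['score'],d['position'],d['region'].sum())
a=f[100:300,220:420,::-1];b=g[90:190,220:320,::-1];b0=o[90:190,220:320,::-1]
k=lambda i,n:cv2.resize(i,(n,n),interpolation=2)
cv2.imwrite('pics/end.png',np.hstack([k(a,500),np.vstack([k(b0,250),k(b,250)])]))
E
```

```text
[ 564.95725706 -243.1526233   204.05816612] [-0.24009431  0.47983066  0.51432665] 0.5005579959943335
cap/collar pred [array([[323.0140544, 219.6869393]]), array([[322.75180253, 197.27190779]])]
0.72 [207.2, 323.5] 1009 [(np.int64(184), np.int64(231)), (np.int64(309), np.int64(335))]
0.62 [202.7, 219.6] 1231 [(np.int64(185), np.int64(228)), (np.int64(192), np.int64(244))]
scene 0.59 [129.6, 269.5] 236
scene 0.52 [133.3, 309.0] 293
```

View pics/end.png

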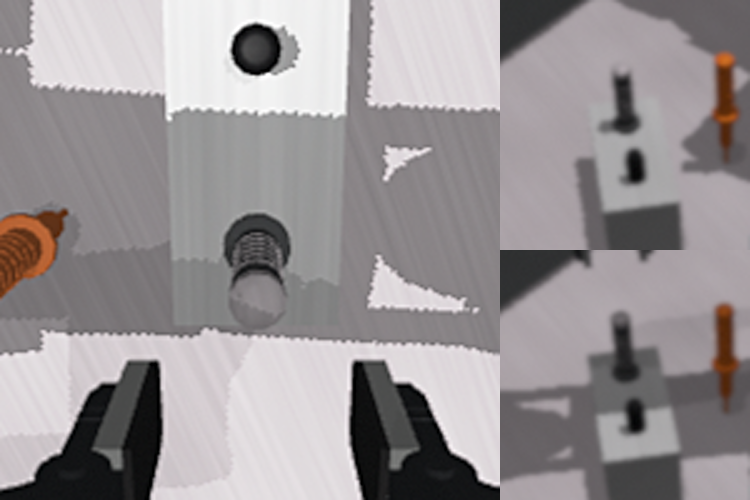

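The picture shows the punch upright, with its collar flat on the stand's top (crop 257, 245). It matches the start view, the driver and orange look-alike are unmoved, and the gripper is clear.

```bash
python3 -c "
from rig import r
print(r.sign_off())"
```

```text
the job is handed in; nothing more can be done
None
```

The job is handed in at about 20 s: the punch snapped once in the recess (readings put the peak near 13 N, dropping to about 4 N, then I eased off) and is back upright in its well on its collar, released, with the other things left untouched.

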